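Thread the drain lift rod through its two guides and hold it there

TASK

Lift the loose dust cap off the upper guide of the steel bracket and set it down gently, right way up, on the white shelf itself. Then take the drain lift rod out of the toothbrush stand, thread it straight down through the upper guide and on through the lower guide, and finish still holding it so that its tip sticks out below the lower guide but hangs clear of the bracket's base plate, as if someone were about to tighten a clamp on it. Leave the pump dispenser, tumbler, drain stopper and toilet brush holder where they stand, and do not tip over the toothbrush stand.

Things in the scene. Friction and masses are not known exactly. Their poses are not given: they have to be found in the camera images.
- bracket: Steel bracket fixed to the shelf. Origin under its base plate, on the common vertical axis of both guide holes; z up, x to its back post (robot side). Sizes mm: plate x -30 to 70, y -50 to 50, 8 thick; post x 50 to 60, y -20 to 20, up to z 120; two arms 28 wide carry the guides, white plastic blocks 28 x 28: upper z 110 to 135 (its arm z 110 to 120), lower z 45 to 60. Only the cap stands higher.
- guide_upper (a point): Centre of the upper guide's vertical through hole at its top face, 135 mm above the shelf. Hole 12 mm in diameter with a 3 mm chamfer at the mouth. Covered by the cap at the start.
- guide_lower (a point): Centre of the lower guide's hole at its top face, 60 mm above the shelf, right below the upper one; same hole and chamfer. The underside of this guide is 45 mm above the shelf.
- cap: Loose grey plastic dust cap, 30 g, over the upper guide. Sizes mm: round skirt 49 in diameter, 16 high with its 4 top (open below, inside 44 wide, 12 deep); centred on top a round knob 18 in diameter, 24 high (40 in all). Origin at the centre of the skirt's lower edge, z up to the knob; it starts 123 above the shelf. Lifts straight off; about 2 mm of side play.
- rod: Steel drain lift rod, about 70 g, 165 mm long: shaft 8 in diameter with tapered tip (5 at the end, taper 4 long); round knob 16 in diameter from 135 to 165 above the tip. Origin at the centre of the tip's end face, z along the rod to the knob. Starts upright in the middle hole of the toothbrush stand, tip 32 mm above the shelf.
- stand: White ceramic toothbrush stand, a block 50 x 80 x 70 mm (x, y, z), about 0.6 kg, loose, standing on the turntable. Origin at the centre of its underside, 22 mm above the shelf. Three holes 9.5 mm in diameter, 60 mm deep, in a row along y at -25, 0 and 25 mm; the rod is in the middle one, the others are empty.
- turntable: Round grey plastic lazy susan, 280 mm in diameter, 22 mm high, fixed foot with a disc that turns stiffly about its middle. Origin at the centre of its underside.
- pump: Bystander: small amber pump dispenser on the turntable, 56 mm in diameter, 118 mm high. Origin at the centre of its underside.
- tumbler: Bystander: glass tumbler on the turntable, 64 mm in diameter, 90 mm high. Origin at the centre of its underside.
- stopper: Bystander: chrome drain stopper on the turntable, 42 mm in diameter, 44 mm high. Origin at the centre of its underside.
- brush_holder: Bystander: teal plastic toilet brush holder on the shelf, 90 mm in diameter, 130 mm high, brush handle up to 256 mm. Origin at the centre of its underside.

How it is judged (in metres and radians):
On the way, in this order (a step that is already met when the one before it is completed fails the run):
1. the cap stands right way up on the shelf, let go (height (world z) of cap below 0.005 m and angle between cap's own z axis and vertical below 0.15 rad and contact force between the fingers and cap below 0.1 N and linear speed of cap below 0.05 m/s), for 0.2 s.
2. the rod's tip has come through the upper guide (horizontal distance between rod and guide_upper below 0.01 m and z of rod in the frame of guide_upper below -0.028 m and angle between rod's own z axis and vertical below 0.15 rad), for 0.1 s.
At the end, for the whole second after the job is handed in: Rod upright (0.08 rad) through both guides, tip within 8 mm of their axis and 10.5 to 40 mm above the shelf (below the lower guide, clear of the base plate), still, gripped by the fingers; cap right way up (0.15 rad) on the shelf (origin below 5 mm), let go, at rest (all of step 1 and horizontal distance between rod and guide_lower below 0.008 m and angle between rod's own z axis and vertical below 0.08 rad and height (world z) of rod between 0.0105 and 0.04 m and contact force between the fingers and rod above 1 N and linear speed of rod below 0.03 m/s); the arm keeps its last pose, push and grip.
It fails at once if the pump or the tumbler is moved more than 50 mm or tipped (distance of any of pump, tumbler from where it was at the start of the episode above 0.05 m or angle between any of pump, tumbler's own z axis and vertical above 0.4 rad).
It fails at once if the stopper or the brush holder is moved more than 50 mm or tipped (distance of any of stopper, brush_holder from where it was at the start of the episode above 0.05 m or angle between any of stopper, brush_holder's own z axis and vertical above 0.4 rad).
It fails at once if the toothbrush stand is tipped over (angle between stand's own z axis and vertical above 0.5 rad).
It fails at once if the cap is dropped or thrown (contact force between the fingers and cap below 0.05 N and linear speed of cap above 0.8 m/s).
It also fails if it takes over 67 s, if anything falls off the work surface, if the arm or the gripper's body presses on something with over 40 N, if the wrist force passes 120 N, or if a joint passes its speed limit or range.

ROBOT

A 6-joint arm with a two-finger parallel gripper is mounted at the origin on the work surface. World frame = base frame: x ahead of the robot, y to its left, z up, the work surface at z = 0. Lengths are in m, angles in degrees, forces in N, time in s.
With the tool pointing down it reaches from about 0.3 to 0.85 m from the base axis. Payload 5.4 kg.
Tool frame: the origin (TCP) lies on the centre line of the jaws, within the pads' length; the fingertips stand 14 mm ahead of it and the grasp point (between the pads) lies 5 mm behind it; y points along the fingers, x is the direction in which the jaws open and shut, and the axes are right-handed (so a half turn about y gives the same grasp; the last joint's range is limited). The gripper opens to 85 mm and grips with 20 to 120 N. Pads are 22 mm wide; open, the fingers measure 114 mm over their backs; the gripper's body (76 mm by 85 mm) begins 54 mm behind the grasp point. The pads swing forward as they close: fully open they stand 13 mm farther back than shut.
Start: joints at [-84.632, 9.076, 91.501, -0, 79.423, -12.038], TCP at [0.172, -0.549, 0.245] pointing down, gripper open.
Joint ranges: [-166.64, 166.64], [-54.1, 131.32], [10.49, 154.53], [-73.88, 253.88], [9.74, 151.15], [-171.62, 171.62]. Speed limits (degrees/s): [147.25, 147.25, 180, 180, 180, 180].

INTERFACE

Orientations are given as [roll, pitch, yaw] about the fixed x, y, z axes, in that order (R = Rz(yaw) Ry(pitch) Rx(roll)).
In Python, from station import robot gives the robot as it stands. The module is installed in compiled form; this text tells all that it offers.
- The arm moves only by the tool servo_tool, never from a script. Its argument "commands" is a list of rows, each an object of numbers: "x", "y", "z": the shift along the world's x, y, z in mm; "wx", "wy", "wz": the turn, a rotation vector about the world's x, y, z in rad; "gripper": the finger opening in mm, from 0 to 85.4. In form: [{"x": .., "y": .., "z": .., "wx": .., "wy": .., "wz": .., "gripper": ..}, ...]. A call has 1 to 8 rows; each row shifts and turns the commanded pose from where the row before left it; what a row does not reach is not made up. A row lasts 1/10 s, in which the tool goes at most 50 mm and 8.59 degrees, less where a joint would pass 70% of its speed; a pose out of reach is approached as far as the arm can. A call is refused whole if a number of a shift passes 50 or a number of a turn 0.15, either way. A call with a gripper value outside its range is refused whole. The fingers move at their own pace and stop on an object; "newtons" is the grip in N (left out, the last holds). Time passes only in rows, so rows that do not move let the fingers close. It gives the time, the measured TCP pose, the force and the opening at its end, in the units of the state.
- robot.observe(): the state, without advancing time (a new reading comes with each control period).
- robot.camera(name): name is "side" or "top" or "wrist"; returns a dict with "pixels" (400x640x3 uint8, red, green, blue), "mtx" (3x3 intrinsics, pixels), "k1" (the pictures are not rectified: a ray, as slopes to the right and down, at radius r is drawn at 1 + k1 r^2 times it, then the intrinsics apply), "world_from_camera" (4x4, takes a point from camera to world coordinates). Camera axes: x right, y up, looking along -z (the intrinsics and any distortion apply to the point x, -y, -z); pixel columns grow to the right and rows downward; lengths in m; the calibration is good to about 2 mm. A picture is of the moment at which its call begins. There is no depth.
- robot.close_job(): hands the job in, once; it reports no verdict.
The state is a dict: "time_s": time; "joint_pos": joint angles; "qvel": joint speeds; "joint_efforts": joint torques, N m; "tool_pos": TCP position; "ee_rot": TCP orientation; "ft_force": force on the tool from outside, world axes, zero at the start; "wrist_torque": the same for the moment, N m; "width": finger opening in m.
Only numpy, scipy, OpenCV 4.12 (cv2) and the standard library are available. Lean on these libraries where they do the work, as an engineer would, in place of code of your own. Each camera call takes 0.05 s, during which the arm holds its last target.

## Working session

There is one attempt and no reset: what is moved stays moved. The work goes in short steps, Python scripts to look and compute and a tool call to move; the robot and the scene stay as the last step left them, time stands still between calls to the robot, and variables do not carry over. Pictures are saved under pics/ and viewed, and the job is handed in when it is done.

Besides the shell and the picture viewer there is one more tool, called by a JSON object that holds its "method" and its "body". servo_tool: Moves the arm, as the interface text tells. Its arguments: {"type":"object","properties":{"commands":{"type":"array","items":{"type":"object","properties":{"x":{"type":"number"},"y":{"type":"number"},"z":{"type":"number"},"wx":{"type":"number"},"wy":{"type":"number"},"wz":{"type":"number"},"gripper":{"type":"number"}}}},"newtons":{"type":"number"}},"required":["commands"]}

```bash
mkdir -p pics; cat > h.py <<'E'
import numpy as np, cv2
from station import robot
def snap(n,tag):
    c=robot.camera(n); cv2.imwrite(f'pics/{tag}.png',cv2.cvtColor(c['pixels'],cv2.COLOR_RGB2BGR)); np.savez(f'{tag}.npz',**{k:np.array(v) for k,v in c.items()}); return c
def load(tag): return dict(np.load(f'{tag}.npz'))
def ray(c,u,v):
    K=np.array(c['mtx']);k=float(c['k1']);T=np.array(c['world_from_camera'])
    p=cv2.undistortPoints(np.array([[[u,v]]],float),K,np.array([k,0,0,0,0]))[0,0]
    return T[:3,3],T[:3,:3]@np.array([p[0],-p[1],-1])
def onz(c,u,v,z):
    o,d=ray(c,u,v); return o+d*(z-o[2])/d[2]
def tri(c1,p1,c2,p2):
    o1,d1=ray(c1,*p1);o2,d2=ray(c2,*p2)
    A=np.stack([d1,-d2],1);s=np.linalg.lstsq(A,o2-o1,rcond=None)[0]
    a=o1+s[0]*d1;b=o2+s[1]*d2
    return (a+b)/2,np.linalg.norm(a-b)
def proj(c,P):
    T=np.linalg.inv(np.array(c['world_from_camera']));q=T[:3,:3]@np.array(P)+T[:3,3]
    x,y=q[0]/-q[2],-q[1]/-q[2];f=1+float(c['k1'])*(x*x+y*y);K=np.array(c['mtx'])
    return K[0,0]*x*f+K[0,2],K[1,1]*y*f+K[1,2]
E
python3 - <<'E'
from h import *
for n in ['side','top','wrist']:
    c=snap(n,n+'0');print(n,c['mtx'],c['k1'],np.round(c['world_from_camera'],3))
print(robot.observe())
E
```

```text
side [[500.18847135   0.         319.41123154]
 [  0.         500.18847135 204.37816556]
 [  0.           0.           1.        ]] 0.05177887583248763 [[-0.96   0.229 -0.164  0.336]
 [-0.281 -0.744  0.606  0.82 ]
 [ 0.017  0.627  0.779  0.964]
 [ 0.     0.     0.     1.   ]]
top [[376.76924809   0.         326.14505391]
 [  0.         376.76924809 195.24792935]
 [  0.           0.           1.        ]] -0.06312267229735787 [[ 0.005  0.986 -0.164  0.339]
 [-1.     0.006  0.001  0.127]
 [ 0.002  0.164  0.986  0.967]
 [ 0.     0.     0.     1.   ]]
wrist [[277.24866745   0.         320.2773708 ]
 [  0.         277.24866745 199.64236456]
 [  0.           0.           1.        ]] -0.028433898631811057 [[ 0.299  0.915  0.27   0.241]
 [-0.954  0.287  0.083 -0.527]
 [-0.002 -0.282  0.959  0.373]
 [ 0.     0.     0.     1.   ]]
{'time_s': 0.15, 'joint_pos': array([-8.46311402e+01,  9.10733012e+00,  9.15562176e+01,  1.63710588e-03,
        7.94228949e+01, -1.20386425e+01]), 'qvel': array([ 0.05174895, -0.03067306, -0.23460297, -0.08556525, -0.00201839,
       -0.03938824]), 'joint_efforts': array([ 1.52423196e-03, -3.96377778e+01, -3.31786430e+01, -2.05142936e-05,
        5.48249503e-03,  1.12958108e-05]), 'tool_pos': array([ 0.17195767, -0.54821663,  0.2445085 ]), 'ee_rot': array([-8.99803971e+01,  8.42059278e-02, -7.25927851e+01]), 'ft_force': array([ 0.78138553, -0.77530211,  0.22925409]), 'wrist_torque': array([-0.04430531,  0.0470952 ,  0.01830079]), 'width': 0.08545317529431314}
```

View pics/side0.png

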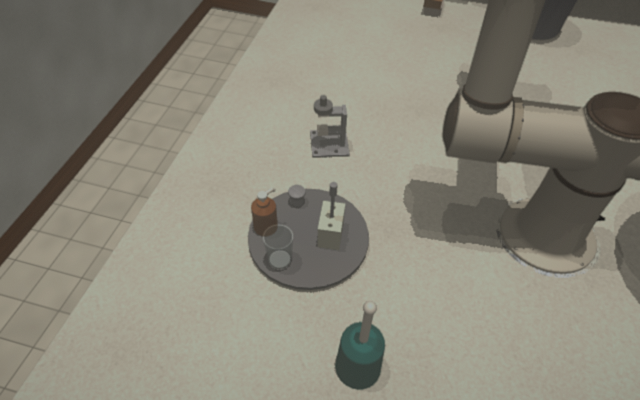

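View pics/top0.png

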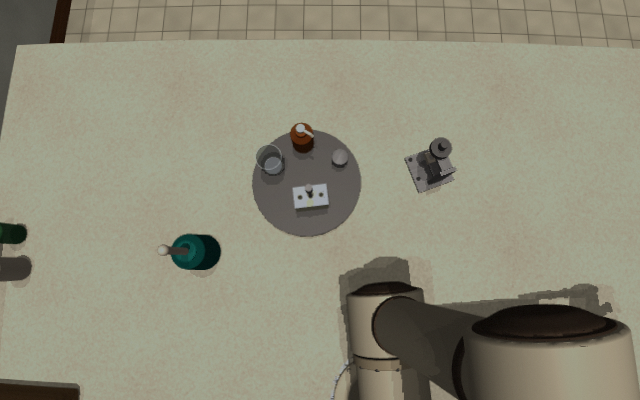

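View pics/wrist0.png

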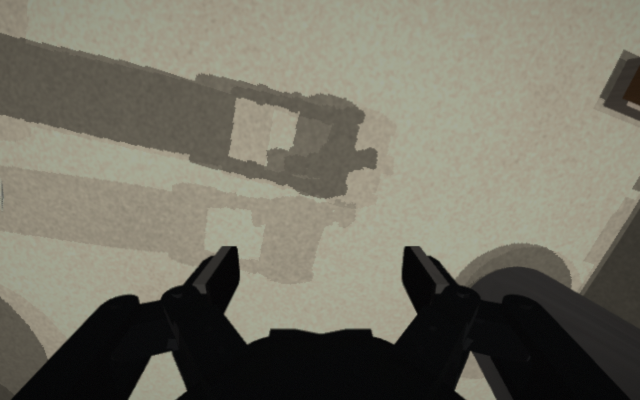

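The side view shows the cap knob near (323,98) and the rod knob near (333,186). In the top view they are near (443,146) and (309,187). I'll zoom in to refine these.

```bash
python3 - <<'E'
from h import *
def z(t,u,v,w,h,f,n):
    i=cv2.imread(f'pics/{t}.png')[v:v+h,u:u+w];return cv2.resize(i,None,fx=f,fy=f,interpolation=cv2.INTER_CUBIC)
a=z('side0',295,85,66,80,6,0);b=z('side0',300,170,66,80,6,0);cv2.imwrite('pics/zs.png',np.hstack([a,b]))
a=z('top0',400,130,66,70,6,0);b=z('top0',280,165,66,70,6,0);cv2.imwrite('pics/zt.png',np.hstack([a,b]))
E
```

```text
(no output)
```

View pics/zs.png

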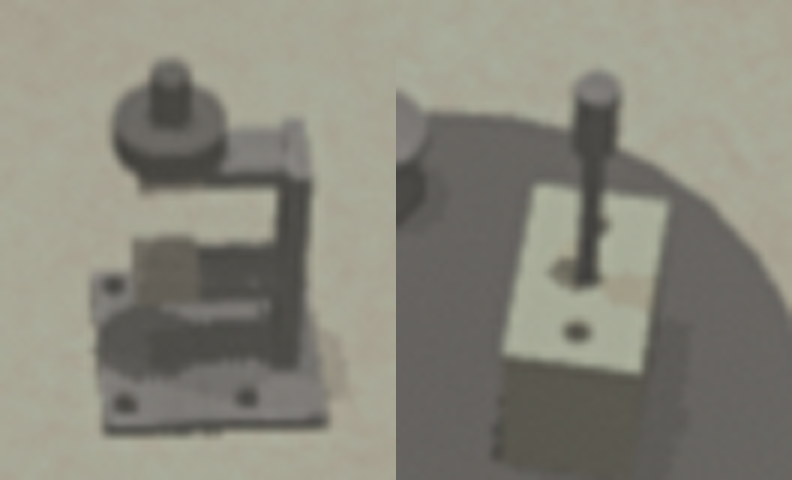

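View pics/zt.png

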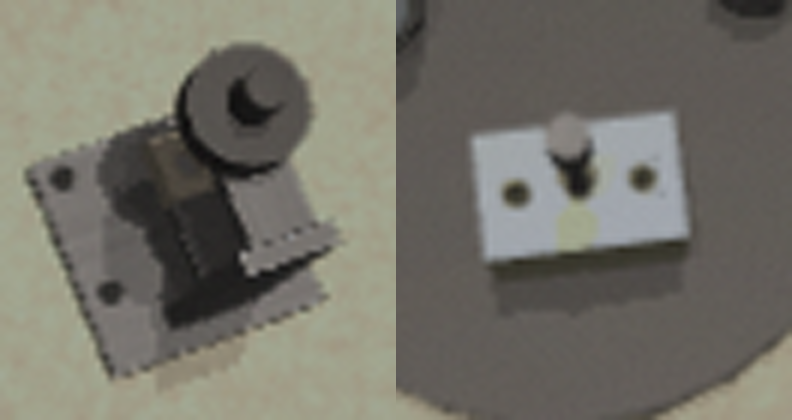

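```bash
python3 - <<'E'
from h import *
s=load('side0');t=load('top0');r=np.round
o=.42
print('cap skirt top, top view',r(onz(t,441.2-o,147.7-o,.139),4))
print('cap knob side',r(onz(s,323.5-o,96.7-o,.163),4))
print('rod top',r(onz(t,309-o,187.2-o,.197),4),r(onz(s,333.7-o,184.7-o,.197),4), tri(t,(309-o,187.2-o),s,(333.7-o,184.7-o)))
h1=onz(t,300-o,197.2-o,.092);h2=onz(t,321.2-o,194.7-o,.092);print('holes',r(h1,4),r(h2,4),(h1+h2)/2,np.linalg.norm(h1-h2),np.degrees(np.arctan2(*(h2-h1)[:2])))
# side holes: crop b
print('side near hole',onz(s,300+(577-396)/6-o,170+332/6-o,.092))
print('side far hole',onz(s,300+(600-396)/6-o,170+226/6-o,.092))
# plate corners top view z=.008
for x,y in [(32,170),(115,378),(325,297)]: print('plate',r(onz(t,400+x/6-o,130+y/6-o,.008),4))
# plate corners side
for x,y in [(105,430),(326,422)]: print('plate side',r(onz(s,295+x/6-o,85+y/6-o,.004),4))
for n,p in [('pump',(302,137)),('tumb',(272,163)),('stop',(340,158)),('tt',(306.5,182.5))]: print(n,r(onz(t,*p,.022),3))
E
```

```text
cap skirt top, top view [ 0.5896 -0.1357  0.139 ]
cap knob side [ 0.593  -0.1366  0.163 ]
rod top [0.4846 0.1634 0.197 ] [0.4853 0.1646 0.197 ] (array([0.48523374, 0.16351502, 0.19562016]), np.float64(0.0007447072189744321))
holes [0.4804 0.1892 0.092 ] [0.4866 0.1394 0.092 ] [0.48349848 0.16430702 0.092     ] 0.05025620233638478 172.85489344211177
side near hole [0.48218154 0.19000204 0.092     ]
side far hole [0.48716554 0.14030881 0.092     ]
plate [ 0.5992 -0.0803  0.008 ]
plate [ 0.5067 -0.1136  0.008 ]
plate [ 0.5432 -0.2076  0.008 ]
plate side [ 0.6034 -0.0794  0.004 ]
plate side [ 0.5105 -0.1134  0.004 ]
pump [0.65  0.191 0.022]
tumb [0.58  0.267 0.022]
stop [0.594 0.091 0.022]
tt [0.529 0.177 0.022]
```

{"method": "servo_tool", "body": {"commands": [{"x": 34, "y": 34, "gripper": 60}, {"x": 34, "y": 34}, {"x": 34, "y": 34}, {"x": 34, "y": 34}, {"x": 34, "y": 34}, {"x": 34, "y": 34}, {"x": 34, "y": 34}, {"x": 34, "y": 34}], "newtons": 40}}

```text
invalid input
```

{"method": "servo_tool", "body": {"commands": [{"x": 34, "y": 34}, {"x": 34, "y": 34}, {"x": 34, "y": 34}, {"x": 34, "y": 34}, {"x": 10, "y": 4}, {}, {}]}}

```text
invalid input
```

```bash
python3 - <<'E'
from h import *
for n in ['wrist','side','top']: snap(n,n+'1')
a=cv2.imread('pics/side1.png')[40:200,220:420];b=cv2.imread('pics/top1.png')[80:220,360:520]
cv2.imwrite('pics/c1.png',np.hstack([cv2.resize(a,(400,320)),cv2.resize(b,(366,320))]))
o=robot.observe();print(o['tool_pos'],o['ee_rot'],o['joint_pos'],o['width'])
E
```

```text
[ 0.17197059 -0.54848176  0.24498608] [-8.99926433e+01  3.37294212e-02 -7.25945624e+01] [-8.46316073e+01  9.08776514e+00  9.15235520e+01  1.63653416e-04
  7.94232049e+01 -1.20370729e+01] 0.08519380268325492
```

View pics/wrist1.png

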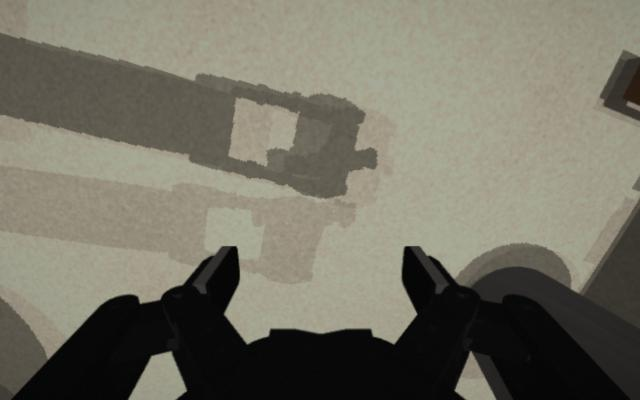

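View pics/c1.png

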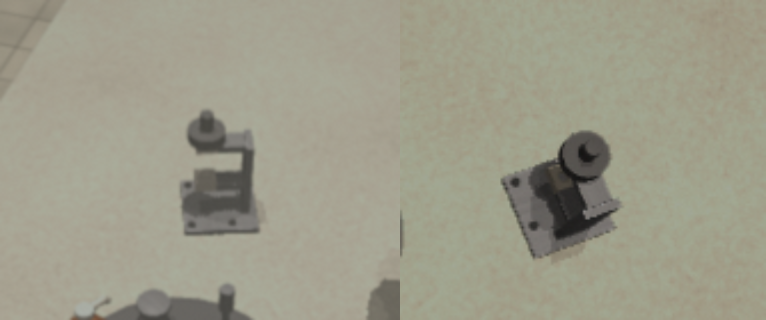

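The moves were refused, so nothing moved. I'll try again with every key written out.

{"method": "servo_tool", "body": {"commands": [{"x": 34, "y": 34, "z": 0, "wx": 0, "wy": 0, "wz": 0, "gripper": 60}, {"x": 34, "y": 34, "z": 0, "wx": 0, "wy": 0, "wz": 0, "gripper": 60}, {"x": 34, "y": 34, "z": 0, "wx": 0, "wy": 0, "wz": 0, "gripper": 60}, {"x": 34, "y": 34, "z": 0, "wx": 0, "wy": 0, "wz": 0, "gripper": 60}, {"x": 34, "y": 34, "z": 0, "wx": 0, "wy": 0, "wz": 0, "gripper": 60}, {"x": 34, "y": 34, "z": 0, "wx": 0, "wy": 0, "wz": 0, "gripper": 60}, {"x": 34, "y": 34, "z": 0, "wx": 0, "wy": 0, "wz": 0, "gripper": 60}, {"x": 34, "y": 34, "z": 0, "wx": 0, "wy": 0, "wz": 0, "gripper": 60}], "newtons": 40}}

```text
time_s: 1.1
tool_pos: [0.4451, -0.2751, 0.2455]
ee_rot: [-90.0, -0.0, -72.6]
ft_force: [-0.6, -0.1, -1.3]
width: 0.0598
```

{"method": "servo_tool", "body": {"commands": [{"x": 34, "y": 34, "z": 0, "wx": 0, "wy": 0, "wz": 0, "gripper": 50}, {"x": 34, "y": 34, "z": 0, "wx": 0, "wy": 0, "wz": 0, "gripper": 50}, {"x": 34, "y": 34, "z": 0, "wx": 0, "wy": 0, "wz": 0, "gripper": 50}, {"x": 34, "y": 34, "z": 0, "wx": 0, "wy": 0, "wz": 0, "gripper": 50}, {"x": 10, "y": 3, "z": 0, "wx": 0, "wy": 0, "wz": 0, "gripper": 50}, {"x": 0, "y": 0, "z": 0, "wx": 0, "wy": 0, "wz": 0, "gripper": 50}], "newtons": 40}}

```text
time_s: 1.7
tool_pos: [0.5907, -0.1368, 0.2449]
ee_rot: [-90.0, 0.0, -72.4]
ft_force: [-0.3, 0.1, -0.8]
width: 0.05
```

```bash
python3 - <<'E'
from h import *
snap('wrist','wrist1')
o=robot.observe();print(o['tool_pos'],o['ee_rot'],o['joint_pos'],o['width'])
c=load('wrist1')
print(proj(c,[.591,-.136,.163]))
E
```

```text
[ 0.58981722 -0.1378736   0.24495168] [-9.00603287e+01  1.38740615e-04 -7.25494752e+01] [-2.45541881e+01  1.36338297e+01  8.62939119e+01 -4.08748834e-02
  8.01171834e+01  4.80023184e+01] 0.04997113942677657
(np.float64(318.92296111122727), np.float64(211.46655980271385))
```

View pics/wrist1.png

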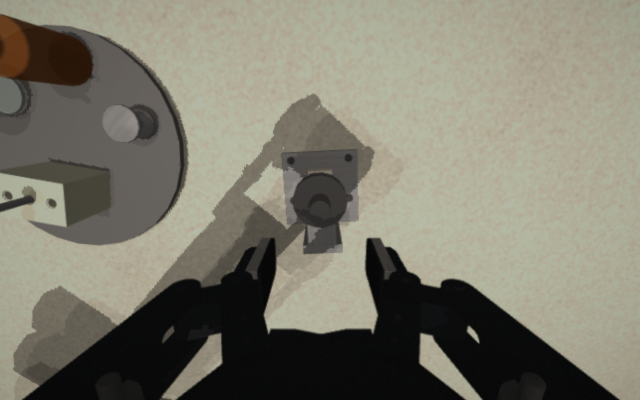

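```bash
python3 - <<'E'
from h import *
i=cv2.imread('pics/wrist1.png')[140:260,270:370];cv2.imwrite('pics/zw.png',cv2.resize(cv2.convertScaleAbs(i,alpha=1.8),None,fx=5,fy=5,interpolation=cv2.INTER_CUBIC))
E
```

```text
(no output)
```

View pics/zw.png

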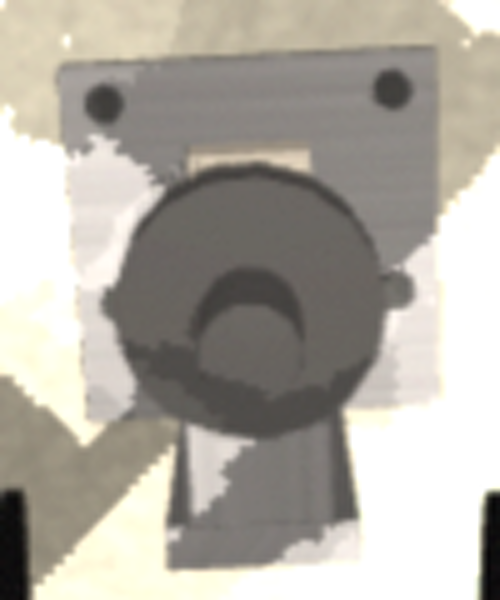

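{"method": "servo_tool", "body": {"commands": [{"x": 1, "y": 2, "z": -20, "wx": 0, "wy": 0, "wz": 0, "gripper": 42}, {"x": 0, "y": 0, "z": -20, "wx": 0, "wy": 0, "wz": 0, "gripper": 42}, {"x": 0, "y": 0, "z": -20, "wx": 0, "wy": 0, "wz": 0, "gripper": 42}, {"x": 0, "y": 0, "z": -15, "wx": 0, "wy": 0, "wz": 0, "gripper": 42}, {"x": 0, "y": 0, "z": -10, "wx": 0, "wy": 0, "wz": 0, "gripper": 42}, {"x": 0, "y": 0, "z": 0, "wx": 0, "wy": 0, "wz": 0, "gripper": 28}, {"x": 0, "y": 0, "z": 0, "wx": 0, "wy": 0, "wz": 0, "gripper": 28}], "newtons": 30}}

```text
time_s: 2.45
tool_pos: [0.5912, -0.1362, 0.161]
ee_rot: [-90.0, -0.0, -72.6]
ft_force: [0.1, -0.9, 0.4]
width: 0.028
```

```bash
python3 - <<'E'
from h import *
c=snap('side','side2');w=snap('wrist','wrist2')
o=robot.observe();print(o['tool_pos'],o['ft_force'],o['width'])
a=cv2.resize(cv2.imread('pics/side2.png')[50:150,280:380],(400,400));b=cv2.resize(cv2.imread('pics/wrist2.png')[140:340,220:420],(400,400))
cv2.imwrite('pics/c2.png',cv2.convertScaleAbs(np.hstack([a,b]),alpha=1.6))
E
```

```text
[ 0.59166999 -0.13610656  0.16162894] [-0.3637626   0.31086843  0.71925904] 0.027997820035322706
```

View pics/c2.png

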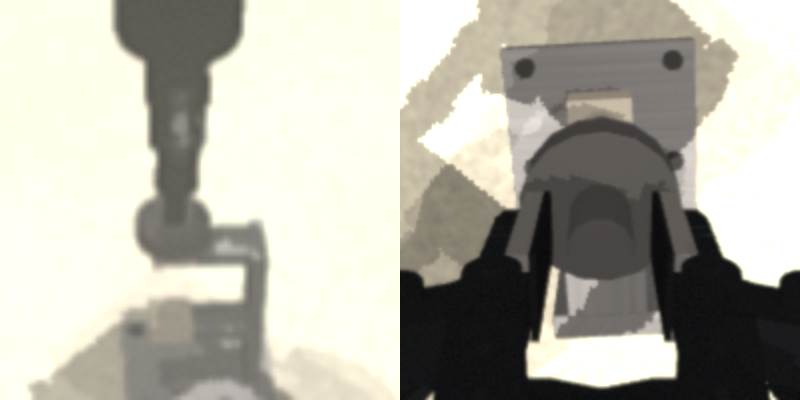

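The knob sits centred between the fingers and there's no contact force, so I'll close on it and lift.

{"method": "servo_tool", "body": {"commands": [{"x": 0, "y": 0, "z": 0, "wx": 0, "wy": 0, "wz": 0, "gripper": 5}, {"x": 0, "y": 0, "z": 0, "wx": 0, "wy": 0, "wz": 0, "gripper": 5}, {"x": 0, "y": 0, "z": 0, "wx": 0, "wy": 0, "wz": 0, "gripper": 5}, {"x": 0, "y": 0, "z": 0, "wx": 0, "wy": 0, "wz": 0, "gripper": 5}], "newtons": 30}}

```text
time_s: 2.95
tool_pos: [0.5917, -0.136, 0.1616]
ee_rot: [-89.9, -0.1, -72.6]
ft_force: [-0.6, -0.3, 5.6]
width: 0.0168
```

{"method": "servo_tool", "body": {"commands": [{"x": 0, "y": 0, "z": 10, "wx": 0, "wy": 0, "wz": 0, "gripper": 5}, {"x": 0, "y": 0, "z": 20, "wx": 0, "wy": 0, "wz": 0, "gripper": 5}, {"x": 0, "y": 0, "z": 20, "wx": 0, "wy": 0, "wz": 0, "gripper": 5}, {"x": 0, "y": 0, "z": 10, "wx": 0, "wy": 0, "wz": 0, "gripper": 5}, {"x": 0, "y": 0, "z": 0, "wx": 0, "wy": 0, "wz": 0, "gripper": 5}]}}

```text
time_s: 3.45
tool_pos: [0.5919, -0.136, 0.2222]
ee_rot: [-89.9, -0.1, -72.6]
ft_force: [0.7, 0.0, -0.4]
width: 0.0162
```

```bash
python3 - <<'E'
from h import *
c=snap('side','side3');w=snap('wrist','wrist3')
o=robot.observe();print(o['tool_pos'],o['ft_force'],o['width'])
a=cv2.resize(cv2.imread('pics/side3.png')[30:150,270:390],(400,400));b=cv2.resize(cv2.imread('pics/wrist3.png')[140:340,220:420],(400,400))
cv2.imwrite('pics/c3.png',cv2.convertScaleAbs(np.hstack([a,b]),alpha=1.6))
E
```

```text
[ 0.59061829 -0.13546281  0.21952814] [ 0.23578444  0.32429165 -0.23334384] 0.016485703113684642
```

View pics/c3.png

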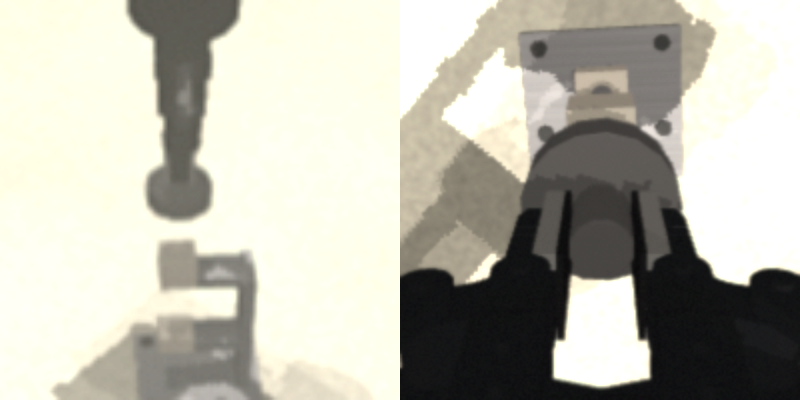

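{"method": "servo_tool", "body": {"commands": [{"x": -29, "y": 21, "z": 0, "wx": 0, "wy": 0, "wz": 0, "gripper": 5}, {"x": -28, "y": 21, "z": 0, "wx": 0, "wy": 0, "wz": 0, "gripper": 5}, {"x": -28, "y": 21, "z": 0, "wx": 0, "wy": 0, "wz": 0, "gripper": 5}, {"x": -28, "y": 21, "z": -20, "wx": 0, "wy": 0, "wz": 0, "gripper": 5}, {"x": -28, "y": 21, "z": -30, "wx": 0, "wy": 0, "wz": 0, "gripper": 5}, {"x": 0, "y": 0, "z": -35, "wx": 0, "wy": 0, "wz": 0, "gripper": 5}, {"x": 0, "y": 0, "z": -35, "wx": 0, "wy": 0, "wz": 0, "gripper": 5}, {"x": 0, "y": 0, "z": -25, "wx": 0, "wy": 0, "wz": 0, "gripper": 5}]}}

```text
time_s: 4.35
tool_pos: [0.4475, -0.0296, 0.072]
ee_rot: [-90.2, 0.2, -72.6]
ft_force: [0.5, -0.4, -0.6]
width: 0.0162
```

{"method": "servo_tool", "body": {"commands": [{"x": 0, "y": 0, "z": -15, "wx": 0, "wy": 0, "wz": 0, "gripper": 5}, {"x": 0, "y": 0, "z": -10, "wx": 0, "wy": 0, "wz": 0, "gripper": 5}, {"x": 0, "y": 0, "z": -4, "wx": 0, "wy": 0, "wz": 0, "gripper": 5}, {"x": 0, "y": 0, "z": 0, "wx": 0, "wy": 0, "wz": 0, "gripper": 5}, {"x": 0, "y": 0, "z": 0, "wx": 0, "wy": 0, "wz": 0, "gripper": 5}]}}

```text
time_s: 4.85
tool_pos: [0.4506, -0.0309, 0.047]
ee_rot: [-89.9, -0.0, -72.6]
ft_force: [0.1, 1.4, 0.2]
width: 0.0165
```

{"method": "servo_tool", "body": {"commands": [{"x": 0, "y": 0, "z": -2, "wx": 0, "wy": 0, "wz": 0, "gripper": 5}, {"x": 0, "y": 0, "z": -2, "wx": 0, "wy": 0, "wz": 0, "gripper": 5}]}}

```text
time_s: 5.05
tool_pos: [0.4506, -0.0309, 0.0429]
ee_rot: [-89.9, -0.1, -72.6]
ft_force: [0.6, -1.0, -0.0]
width: 0.0166
```

Next I'll lower it slowly until it touches the shelf.

{"method": "servo_tool", "body": {"commands": [{"x": 0, "y": 0, "z": -2, "wx": 0, "wy": 0, "wz": 0, "gripper": 5}, {"x": 0, "y": 0, "z": -1.5, "wx": 0, "wy": 0, "wz": 0, "gripper": 5}]}}

```text
time_s: 5.25
tool_pos: [0.45, -0.0306, 0.0387]
ee_rot: [-90.0, -0.0, -72.6]
ft_force: [0.2, -0.5, 0.3]
width: 0.0167
```

{"method": "servo_tool", "body": {"commands": [{"x": 0, "y": 0, "z": -1, "wx": 0, "wy": 0, "wz": 0, "gripper": 5}, {"x": 0, "y": 0, "z": 0, "wx": 0, "wy": 0, "wz": 0, "gripper": 5}]}}

```text
time_s: 5.45
tool_pos: [0.45, -0.0307, 0.0385]
ee_rot: [-90.0, 0.0, -72.6]
ft_force: [-3.9, 0.4, 9.6]
width: 0.0163
```

The wrist now reads 9.6 N, so the cap is on the shelf. I'll release it and back off.

{"method": "servo_tool", "body": {"commands": [{"x": 0, "y": 0, "z": 0, "wx": 0, "wy": 0, "wz": 0, "gripper": 24}, {"x": 0, "y": 0, "z": 0, "wx": 0, "wy": 0, "wz": 0, "gripper": 36}, {"x": 0, "y": 0, "z": 3, "wx": 0, "wy": 0, "wz": 0, "gripper": 36}, {"x": 0, "y": 0, "z": 12, "wx": 0, "wy": 0, "wz": 0, "gripper": 36}, {"x": 0, "y": 0, "z": 25, "wx": 0, "wy": 0, "wz": 0, "gripper": 36}, {"x": 0, "y": 0, "z": 40, "wx": 0, "wy": 0, "wz": 0, "gripper": 36}, {"x": 0, "y": 0, "z": 40, "wx": 0, "wy": 0, "wz": 0, "gripper": 36}, {"x": 0, "y": 0, "z": 40, "wx": 0, "wy": 0, "wz": 0, "gripper": 36}]}}

```text
time_s: 6.25
tool_pos: [0.4498, -0.0306, 0.2003]
ee_rot: [-90.0, -0.0, -72.6]
ft_force: [0.5, 0.5, -0.6]
width: 0.0361
```

{"method": "servo_tool", "body": {"commands": [{"x": 0, "y": 0, "z": 45, "wx": 0, "wy": 0, "wz": 0, "gripper": 36}, {"x": 0, "y": 0, "z": 10, "wx": 0, "wy": 0, "wz": 0, "gripper": 36}, {"x": 0, "y": 0, "z": 0, "wx": 0, "wy": 0, "wz": 0, "gripper": 36}]}}

```text
time_s: 6.55
tool_pos: [0.4512, -0.0311, 0.2557]
ee_rot: [-89.7, -0.2, -72.6]
ft_force: [-0.5, 0.9, 0.3]
width: 0.0359
```

```bash
python3 - <<'E'
from h import *
for n in ['wrist','side','top']: snap(n,n+'4')
o=robot.observe();print(o['tool_pos'],o['ft_force'],o['width'])
f=lambda t,u,v,w,h:cv2.resize(cv2.imread(f'pics/{t}4.png')[v:v+h,u:u+w],(400,290),interpolation=cv2.INTER_CUBIC)
cv2.imwrite('pics/c4.png',cv2.convertScaleAbs(np.vstack([np.hstack([f('top',400,130,69,50),f('side',290,90,69,50)]),np.hstack([f('wrist',100,50,400,290),f('side',260,70,138,100)])]),alpha=1.5))
E
```

```text
[ 0.44895424 -0.03029825  0.25103617] [-0.20798679 -0.18203032 -0.77564358] 0.035692599750412675
```

View pics/c4.png

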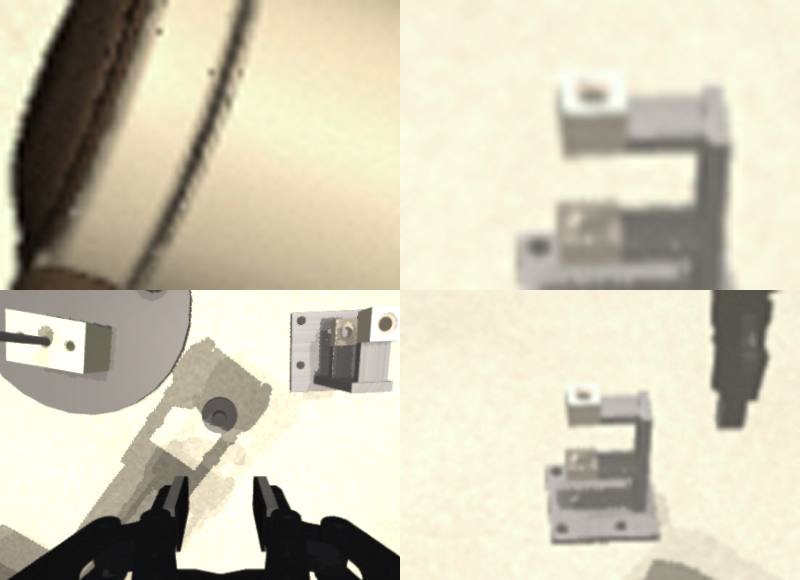

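The cap stands upright on the shelf, let go, and the guide holes are visible. Next I'll move above the rod.

{"method": "servo_tool", "body": {"commands": [{"x": 7, "y": 39, "z": 5, "wx": 0, "wy": 0, "wz": 0, "gripper": 40}, {"x": 7, "y": 39, "z": 0, "wx": 0, "wy": 0, "wz": 0, "gripper": 40}, {"x": 7, "y": 39, "z": 0, "wx": 0, "wy": 0, "wz": 0, "gripper": 40}, {"x": 7, "y": 39, "z": 0, "wx": 0, "wy": 0, "wz": 0, "gripper": 40}, {"x": 7, "y": 39, "z": 0, "wx": 0, "wy": 0, "wz": 0, "gripper": 40}, {"x": 0, "y": 0, "z": 0, "wx": 0, "wy": 0, "wz": 0, "gripper": 40}, {"x": 0, "y": 0, "z": 0, "wx": 0, "wy": 0, "wz": 0, "gripper": 40}]}}

```text
time_s: 7.4
tool_pos: [0.4839, 0.1647, 0.2556]
ee_rot: [-90.2, 0.0, -72.5]
ft_force: [-0.2, -0.2, 0.1]
width: 0.0398
```

```bash
python3 - <<'E'
from h import *
for n in ['wrist','side','top']: snap(n,n+'5')
o=robot.observe();print(o['tool_pos'],o['ee_rot'],o['ft_force'],o['width'],o['joint_pos'])
f=lambda t,u,v,w,h:cv2.resize(cv2.imread(f'pics/{t}5.png')[v:v+h,u:u+w],(400,290),interpolation=cv2.INTER_CUBIC)
cv2.imwrite('pics/c5.png',cv2.convertScaleAbs(np.vstack([np.hstack([f('top',400,130,69,50),f('side',290,90,69,50)]),np.hstack([f('wrist',250,130,138,100),f('side',260,120,138,100)])]),alpha=1.2))
w=load('wrist5');print(proj(w,[.485,.164,.197]))
E
```

```text
[0.48456738 0.16330083 0.25689194] [-9.01029393e+01  2.99352588e-03 -7.26737119e+01] [-0.12608149  0.07937474 -0.41746644] 0.040093874657088635 [ 5.07410071e+00 -8.55831079e-01  1.00656656e+02 -1.91943062e-02
  8.03004052e+01  7.77510605e+01]
(np.float64(321.2419125073012), np.float64(221.1695961546673))
```

View pics/c5.png

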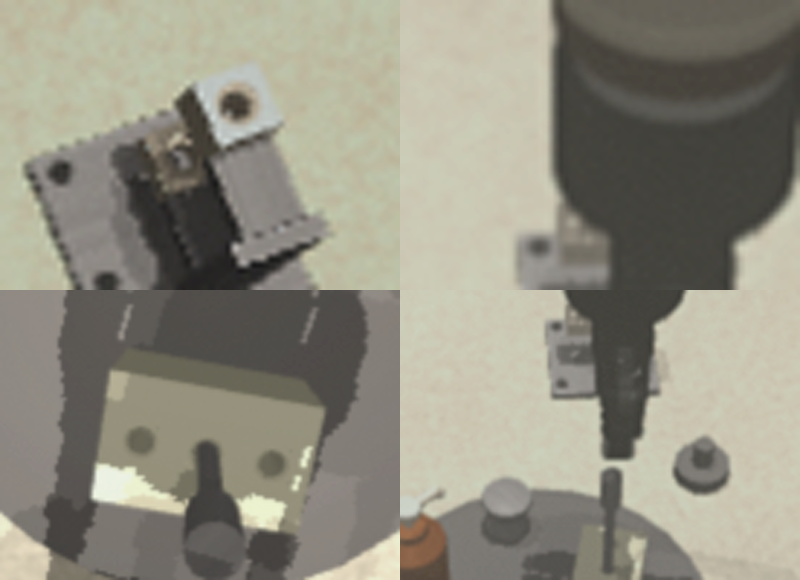

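```bash
python3 - <<'E'
from h import *
w=load('wrist5');t=load('top5');s=load('side4')
print('rod',onz(w,323.2,218.8,.197))
# guide hole by bright block top in top view
im=cv2.imread('pics/top5.png');o=.41
print('upper top',onz(t,400+236/5.8-o,130+104/5.8-o,.134),'lower',onz(t,400+180/5.8-o,130+152/5.8-o,.059))
print('upper side',onz(s,290+193/5.8-o,90+94/5.8-o,.134))
# block top face centroid
g=im[130:180,400:469].astype(int);m=(g.min(2)>165).astype(np.uint8)
n,l,st,ce=cv2.connectedComponentsWithStats(m);k=1+np.argmax(st[1:,4]);
cnt=max(cv2.findContours((l==k).astype(np.uint8),0,2)[0],key=len);r=cv2.minAreaRect(cnt);print(r,onz(t,400+r[0][0],130+r[0][1],.135))
i2=cv2.imread('pics/side4.png')[90:140,290:359].astype(int);m=(i2.min(2)>150).astype(np.uint8)
w4=load('wrist4');i=cv2.imread('pics/wrist4.png')[50:170,370:510];cv2.imwrite('pics/zw4.png',cv2.resize(i,None,fx=5,fy=5,interpolation=cv2.INTER_CUBIC))
E
```

```text
rod [0.48715672 0.16320733 0.197     ]
upper top [ 0.5905624  -0.13607029  0.134     ] lower [ 0.59144171 -0.13426371  0.059     ]
upper side [ 0.59249871 -0.13533672  0.134     ]Traceback (most recent call last):
  File "<stdin>", line 10, in <module>
    return _wrapfunc(a, 'argmax', axis=axis, out=out, **kwds)
    return bound(*args, **kwds)
ValueError: attempt to get argmax of an empty sequence
```

{"method": "servo_tool", "body": {"commands": [{"x": 0, "y": 0, "z": -15, "wx": 0, "wy": 0, "wz": 0, "gripper": 40}, {"x": 0, "y": 0, "z": -20, "wx": 0, "wy": 0, "wz": 0, "gripper": 40}, {"x": 0, "y": 0, "z": -20, "wx": 0, "wy": 0, "wz": 0, "gripper": 40}, {"x": 0, "y": 0, "z": -10, "wx": 0, "wy": 0, "wz": 0, "gripper": 30}, {"x": 0, "y": 0, "z": 0, "wx": 0, "wy": 0, "wz": 0, "gripper": 25}, {"x": 0, "y": 0, "z": 0, "wx": 0, "wy": 0, "wz": 0, "gripper": 25}]}}

```text
time_s: 8.15
tool_pos: [0.4852, 0.1641, 0.1931]
ee_rot: [-90.0, -0.0, -72.6]
ft_force: [0.3, 0.2, 0.9]
width: 0.0249
```

```bash
python3 - <<'E'
from h import *
c=snap('side','side6');w=snap('wrist','wrist6')
o=robot.observe();print(o['tool_pos'],o['ft_force'],o['width'])
a=cv2.resize(cv2.imread('pics/side6.png')[140:260,270:390],(400,400));b=cv2.resize(cv2.imread('pics/wrist6.png')[140:340,220:420],(400,400))
cv2.imwrite('pics/c6.png',cv2.convertScaleAbs(np.hstack([a,b]),alpha=1.6))
E
```

```text
[0.48573623 0.16427436 0.19391847] [ 0.29193475 -0.7128351   0.92155301] 0.025084226418783752
```

View pics/c6.png

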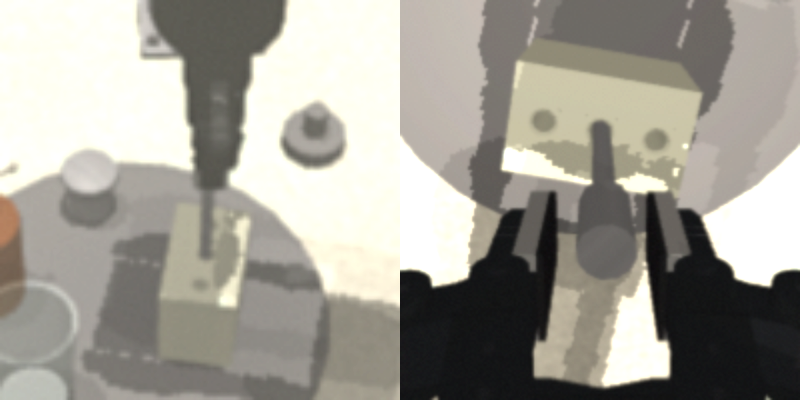

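{"method": "servo_tool", "body": {"commands": [{"x": 1, "y": 0, "z": -7, "wx": 0, "wy": 0, "wz": 0, "gripper": 25}, {"x": 0, "y": 0, "z": 0, "wx": 0, "wy": 0, "wz": 0, "gripper": 20}, {"x": 0, "y": 0, "z": 0, "wx": 0, "wy": 0, "wz": 0, "gripper": 15}, {"x": 0, "y": 0, "z": 0, "wx": 0, "wy": 0, "wz": 0, "gripper": 4}, {"x": 0, "y": 0, "z": 0, "wx": 0, "wy": 0, "wz": 0, "gripper": 4}, {"x": 0, "y": 0, "z": 0, "wx": 0, "wy": 0, "wz": 0, "gripper": 4}], "newtons": 60}}

```text
time_s: 8.85
tool_pos: [0.486, 0.1643, 0.1858]
ee_rot: [-90.0, -0.0, -72.6]
ft_force: [-0.2, -0.3, -0.4]
width: 0.0138
```

{"method": "servo_tool", "body": {"commands": [{"x": 0, "y": 0, "z": 5, "wx": 0, "wy": 0, "wz": 0, "gripper": 4}, {"x": 0, "y": 0, "z": 10, "wx": 0, "wy": 0, "wz": 0, "gripper": 4}, {"x": 0, "y": 0, "z": 15, "wx": 0, "wy": 0, "wz": 0, "gripper": 4}, {"x": 0, "y": 0, "z": 20, "wx": 0, "wy": 0, "wz": 0, "gripper": 4}, {"x": 0, "y": 0, "z": 20, "wx": 0, "wy": 0, "wz": 0, "gripper": 4}, {"x": 0, "y": 0, "z": 20, "wx": 0, "wy": 0, "wz": 0, "gripper": 4}, {"x": 0, "y": 0, "z": 20, "wx": 0, "wy": 0, "wz": 0, "gripper": 4}, {"x": 0, "y": 0, "z": 20, "wx": 0, "wy": 0, "wz": 0, "gripper": 4}]}}

```text
time_s: 9.65
tool_pos: [0.4861, 0.1644, 0.3178]
ee_rot: [-89.9, -0.0, -72.6]
ft_force: [0.8, -0.2, -1.1]
width: 0.0141
```

```bash
python3 - <<'E'
from h import *
c=snap('side','side7');w=snap('wrist','wrist7')
o=robot.observe();print(o['tool_pos'],o['ee_rot'],o['ft_force'],o['width'])
a=cv2.resize(cv2.imread('pics/side7.png')[100:260,250:410],(400,400));b=cv2.resize(cv2.imread('pics/wrist7.png')[140:340,220:420],(400,400))
cv2.imwrite('pics/c7.png',cv2.convertScaleAbs(np.hstack([a,b]),alpha=1.6))
E
```

```text
[0.48762641 0.16454032 0.32005075] [-89.57872654  -0.08988298 -72.58753311] [ 1.31103922 -0.17377048 -0.84740503] 0.013832490772832605
```

View pics/c7.png

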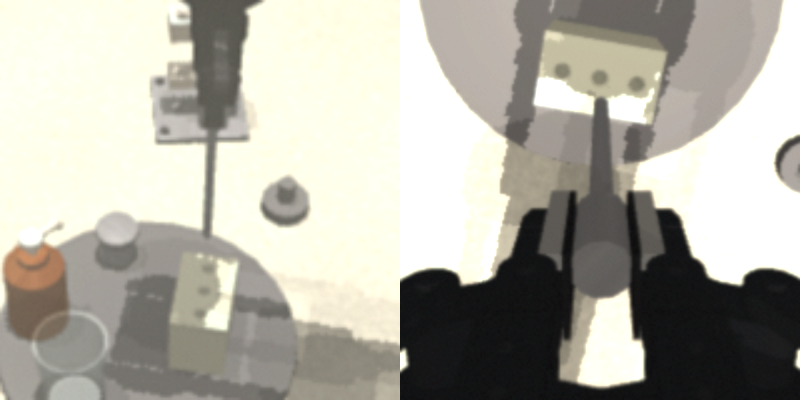

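{"method": "servo_tool", "body": {"commands": [{"x": 10, "y": -30, "z": 10, "wx": 0, "wy": 0, "wz": 0, "gripper": 4}, {"x": 15, "y": -40, "z": 0, "wx": 0, "wy": 0, "wz": 0, "gripper": 4}, {"x": 15, "y": -45, "z": 0, "wx": 0, "wy": 0, "wz": 0, "gripper": 4}, {"x": 15, "y": -45, "z": 0, "wx": 0, "wy": 0, "wz": 0, "gripper": 4}, {"x": 15, "y": -45, "z": 0, "wx": 0, "wy": 0, "wz": 0, "gripper": 4}, {"x": 15, "y": -45, "z": 0, "wx": 0, "wy": 0, "wz": 0, "gripper": 4}, {"x": 15, "y": -35, "z": 0, "wx": 0, "wy": 0, "wz": 0, "gripper": 4}, {"x": 5, "y": -15, "z": 0, "wx": 0, "wy": 0, "wz": 0, "gripper": 4}]}}

```text
time_s: 10.55
tool_pos: [0.5912, -0.1389, 0.3243]
ee_rot: [-90.1, 0.0, -72.8]
ft_force: [0.1, 0.2, -2.0]
width: 0.014
```

{"method": "servo_tool", "body": {"commands": [{"x": 0, "y": 0, "z": -10, "wx": 0, "wy": 0, "wz": 0, "gripper": 4}, {"x": 0, "y": 0, "z": -8, "wx": 0, "wy": 0, "wz": 0, "gripper": 4}, {"x": 0, "y": 0, "z": 0, "wx": 0, "wy": 0, "wz": 0, "gripper": 4}, {"x": 0, "y": 0, "z": 0, "wx": 0, "wy": 0, "wz": 0, "gripper": 4}]}}

```text
time_s: 10.95
tool_pos: [0.5906, -0.134, 0.3074]
ee_rot: [-90.0, 0.1, -72.5]
ft_force: [0.0, -0.2, -0.6]
width: 0.0142
```

```bash
python3 - <<'E'
from h import *
for n in ['wrist','side','top']: snap(n,n+'8')
o=robot.observe();print(o['tool_pos'],o['ee_rot'],o['ft_force'],o['width'])
f=lambda t,u,v,w,h:cv2.resize(cv2.imread(f'pics/{t}8.png')[v:v+h,u:u+w],(400,290),interpolation=cv2.INTER_CUBIC)
cv2.imwrite('pics/c8.png',cv2.convertScaleAbs(np.vstack([np.hstack([f('top',380,120,138,100),f('side',290,90,69,50)]),np.hstack([f('wrist',285,150,69,50),f('wrist',220,100,193,140)])]),alpha=1.2))
for n in ['wrist','side','top']:
  c=load(n+'8');print(n,proj(c,[.591,-.1358,.135]),proj(c,[*o['tool_pos'][:2],o['tool_pos'][2]-.154]))
E
```

```text
[ 0.59110461 -0.1348888   0.30843578] [-8.99544324e+01 -3.35474149e-02 -7.25282687e+01] [-0.258633    0.21970405 -0.218406  ] 0.014048062358228695
wrist (np.float64(321.68931990464773), np.float64(185.70148272573348)) (np.float64(320.9667592203304), np.float64(189.71167549821405))
side (np.float64(323.4951265335651), np.float64(105.48875581789234)) (np.float64(323.53332904508784), np.float64(99.60153684014028))
top (np.float64(440.2836151294532), np.float64(147.2121266193975)) (np.float64(442.44591339744755), np.float64(144.67779391944748))
```

View pics/c8.png

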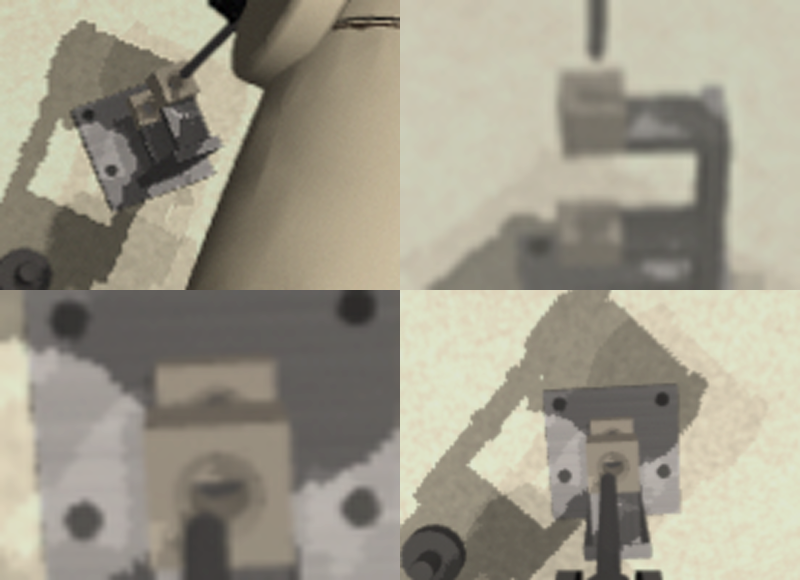

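```bash
python3 - <<'E'
from h import *
w=load('wrist8');s=load('side8');t=load('top8')
h=onz(w,322.2,183.7,.135);p=onz(w,320.1,188.4,.1545)
print('wrist hole',h,'tip',p,'need',(h-p)*1e3)
h=onz(s,322.9,105.8,.135);p=onz(s,323.6,99.6-.3,.1545);print('side',h,p,(h-p)*1e3)
# top tip: zoom
f=lambda c,n,u,v:cv2.resize(cv2.imread(f'pics/{n}.png')[v:v+40,u:u+50],(500,400),interpolation=cv2.INTER_CUBIC)
cv2.imwrite('pics/zt8.png',cv2.convertScaleAbs(np.vstack([f(t,'top8',420,130)]),alpha=1.5))
i=cv2.imread('pics/wrist8.png')[165:205,300:345];cv2.imwrite('pics/zw8.png',cv2.convertScaleAbs(cv2.resize(i,None,fx=12,fy=12,interpolation=cv2.INTER_CUBIC),alpha=1.5))
E
```

```text
wrist hole [ 0.59335154 -0.1356512   0.135     ] tip [ 0.59219679 -0.13359365  0.1545    ] need [  1.15475819  -2.05754735 -19.5       ]
side [ 0.59210408 -0.13420026  0.135     ] [ 0.59124534 -0.13597515  0.1545    ] [  0.85874035   1.77488872 -19.5       ]
```

View pics/zt8.png

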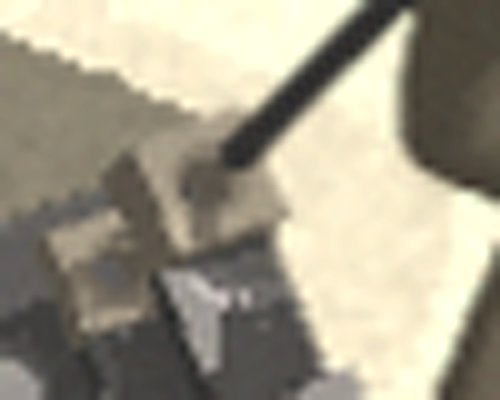

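View pics/zw8.png

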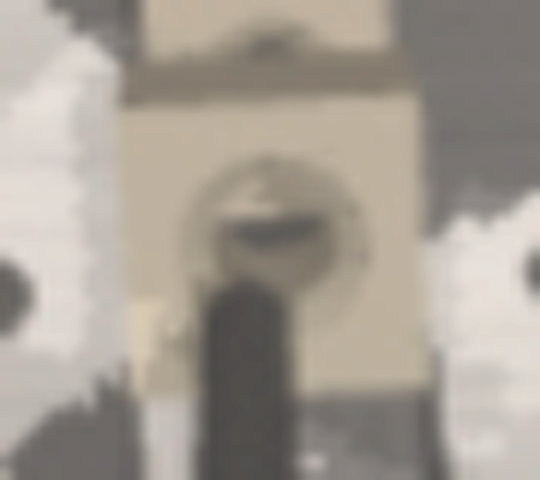

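```bash
python3 - <<'E'
from h import *
w=load('wrist8');s=load('side8');t=load('top8')
for n,c,h,p in [('w',w,(322.6,184.8),(320.1,190.8)),('s',s,(322.9,105.8),(323.6,98.9)),('t',t,(440.1,147.5),(444,144.8))]:
  a=onz(c,*h,.135);b=onz(c,*p,.1545);print(n,a.round(4),b.round(4),((a-b)*1e3).round(1))
E
```

```text
w [ 0.5923 -0.1365  0.135 ] [ 0.5897 -0.1344  0.1545] [  2.6  -2.1 -19.5]
s [ 0.5921 -0.1342  0.135 ] [ 0.5917 -0.1375  0.1545] [  0.4   3.3 -19.5]
t [ 0.5903 -0.1353  0.135 ] [ 0.5908 -0.1384  0.1545] [ -0.5   3.1 -19.5]
```

{"method": "servo_tool", "body": {"commands": [{"x": 1, "y": -0.5, "z": -4, "wx": 0, "wy": 0, "wz": 0, "gripper": 4}, {"x": 0, "y": 0, "z": -5, "wx": 0, "wy": 0, "wz": 0, "gripper": 4}, {"x": 0, "y": 0, "z": -6, "wx": 0, "wy": 0, "wz": 0, "gripper": 4}, {"x": 0, "y": 0, "z": 0, "wx": 0, "wy": 0, "wz": 0, "gripper": 4}, {"x": 0, "y": 0, "z": 0, "wx": 0, "wy": 0, "wz": 0, "gripper": 4}]}}

```text
time_s: 11.6
tool_pos: [0.5918, -0.1361, 0.2924]
ee_rot: [-90.0, 0.0, -72.6]
ft_force: [-0.5, -0.7, -0.7]
width: 0.0143
```

```bash
python3 - <<'E'
from h import *
for n in ['wrist','side','top']: snap(n,n+'9')
o=robot.observe();print(o['tool_pos'],o['ee_rot'],o['ft_force'],o['width'])
f=lambda n,u,v:cv2.resize(cv2.imread(f'pics/{n}9.png')[v:v+40,u:u+50],(390,312),interpolation=cv2.INTER_CUBIC)
cv2.imwrite('pics/c9.png',cv2.convertScaleAbs(np.hstack([f('wrist',295,165),f('side',300,85)]),alpha=1.5))
w=load('wrist9');print(proj(w,[*o['tool_pos'][:2],o['tool_pos'][2]-.154]),proj(w,[.591,-.1358,.135]))
E
```

```text
[ 0.59211998 -0.13624812  0.29310046] [-8.99767743e+01 -2.07116748e-02 -7.25960348e+01] [ 0.09245627  0.13151728 -1.04416006] 0.013887483234524302
(np.float64(320.19379209286194), np.float64(189.63983832713424)) (np.float64(319.4796233419405), np.float64(189.53449995896636))
```

View pics/c9.png

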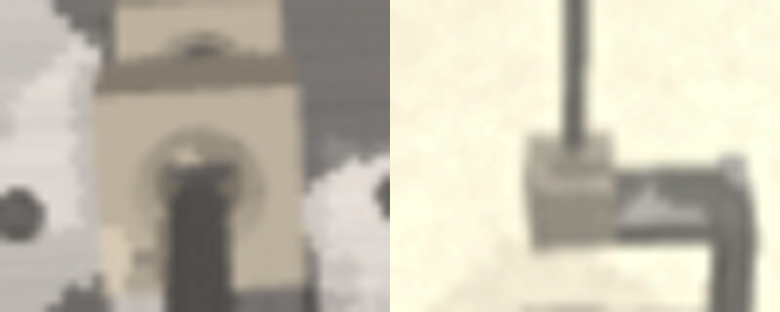

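The tip is centred over the mouth in both views. I'll descend with small steps and watch the force.

{"method": "servo_tool", "body": {"commands": [{"x": 0, "y": 0, "z": -4, "wx": 0, "wy": 0, "wz": 0, "gripper": 4}, {"x": 0, "y": 0, "z": -4, "wx": 0, "wy": 0, "wz": 0, "gripper": 4}, {"x": 0, "y": 0, "z": -4, "wx": 0, "wy": 0, "wz": 0, "gripper": 4}, {"x": 0, "y": 0, "z": -4, "wx": 0, "wy": 0, "wz": 0, "gripper": 4}, {"x": 0, "y": 0, "z": 0, "wx": 0, "wy": 0, "wz": 0, "gripper": 4}]}}

```text
time_s: 12.25
tool_pos: [0.5916, -0.136, 0.2757]
ee_rot: [-90.1, 0.1, -72.6]
ft_force: [-0.3, -0.4, -0.7]
width: 0.014
```

{"method": "servo_tool", "body": {"commands": [{"x": 0, "y": 0, "z": -5, "wx": 0, "wy": 0, "wz": 0, "gripper": 4}, {"x": 0, "y": 0, "z": -5, "wx": 0, "wy": 0, "wz": 0, "gripper": 4}, {"x": 0, "y": 0, "z": -5, "wx": 0, "wy": 0, "wz": 0, "gripper": 4}, {"x": 0, "y": 0, "z": -5, "wx": 0, "wy": 0, "wz": 0, "gripper": 4}, {"x": 0, "y": 0, "z": 0, "wx": 0, "wy": 0, "wz": 0, "gripper": 4}]}}

```text
time_s: 12.75
tool_pos: [0.5915, -0.1359, 0.2556]
ee_rot: [-90.1, 0.1, -72.6]
ft_force: [0.8, -0.0, -1.2]
width: 0.0143
```

{"method": "servo_tool", "body": {"commands": [{"x": 0, "y": 0, "z": -5, "wx": 0, "wy": 0, "wz": 0, "gripper": 4}, {"x": 0, "y": 0, "z": -5, "wx": 0, "wy": 0, "wz": 0, "gripper": 4}, {"x": 0, "y": 0, "z": -5, "wx": 0, "wy": 0, "wz": 0, "gripper": 4}, {"x": 0, "y": 0, "z": -5, "wx": 0, "wy": 0, "wz": 0, "gripper": 4}, {"x": 0, "y": 0, "z": 0, "wx": 0, "wy": 0, "wz": 0, "gripper": 4}]}}

```text
time_s: 13.25
tool_pos: [0.5915, -0.1359, 0.2356]
ee_rot: [-90.1, 0.1, -72.6]
ft_force: [0.5, -0.1, -1.4]
width: 0.014
```

```bash
python3 - <<'E'
from h import *
for n in ['wrist','side']: snap(n,n+'10')
o=robot.observe();print(o['tool_pos'],o['ee_rot'],o['ft_force'],o['wrist_torque'],o['width'])
f=lambda n,u,v:cv2.resize(cv2.imread(f'pics/{n}10.png')[v:v+56,u:u+70],(390,312),interpolation=cv2.INTER_CUBIC)
cv2.imwrite('pics/c10.png',cv2.convertScaleAbs(np.hstack([f('wrist',285,165),f('side',290,85)]),alpha=1.7))
E
```

```text
[ 0.59193057 -0.13613917  0.23668536] [-9.00101886e+01  7.52587671e-03 -7.25927834e+01] [-0.36376822  0.45988618 -0.55685274] [0.01391706 0.01627833 0.01016275] 0.013953962368957927
```

View pics/c10.png

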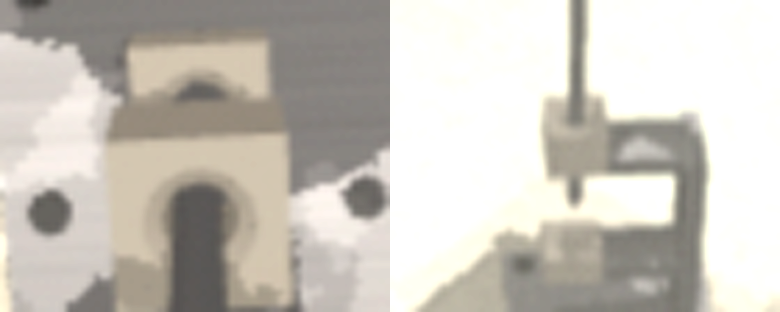

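The tip is through the upper guide with no force. I'll continue into the lower guide.

{"method": "servo_tool", "body": {"commands": [{"x": 0, "y": 0, "z": -5, "wx": 0, "wy": 0, "wz": 0, "gripper": 4}, {"x": 0, "y": 0, "z": -5, "wx": 0, "wy": 0, "wz": 0, "gripper": 4}, {"x": 0, "y": 0, "z": -5, "wx": 0, "wy": 0, "wz": 0, "gripper": 4}, {"x": 0, "y": 0, "z": -4, "wx": 0, "wy": 0, "wz": 0, "gripper": 4}, {"x": 0, "y": 0, "z": -4, "wx": 0, "wy": 0, "wz": 0, "gripper": 4}, {"x": 0, "y": 0, "z": 0, "wx": 0, "wy": 0, "wz": 0, "gripper": 4}]}}

```text
time_s: 13.95
tool_pos: [0.5916, -0.136, 0.2129]
ee_rot: [-90.1, 0.1, -72.6]
ft_force: [-0.1, 1.0, -1.3]
width: 0.0142
```

{"method": "servo_tool", "body": {"commands": [{"x": 0, "y": 0, "z": -4, "wx": 0, "wy": 0, "wz": 0, "gripper": 4}, {"x": 0, "y": 0, "z": -4, "wx": 0, "wy": 0, "wz": 0, "gripper": 4}, {"x": 0, "y": 0, "z": -4, "wx": 0, "wy": 0, "wz": 0, "gripper": 4}, {"x": 0, "y": 0, "z": -4, "wx": 0, "wy": 0, "wz": 0, "gripper": 4}, {"x": 0, "y": 0, "z": 0, "wx": 0, "wy": 0, "wz": 0, "gripper": 4}]}}

```text
time_s: 14.45
tool_pos: [0.5915, -0.136, 0.1968]
ee_rot: [-90.1, 0.1, -72.6]
ft_force: [-0.7, -1.1, 0.2]
width: 0.0141
```

{"method": "servo_tool", "body": {"commands": [{"x": 0, "y": 0, "z": -4, "wx": 0, "wy": 0, "wz": 0, "gripper": 4}, {"x": 0, "y": 0, "z": -4, "wx": 0, "wy": 0, "wz": 0, "gripper": 4}, {"x": 0, "y": 0, "z": -4, "wx": 0, "wy": 0, "wz": 0, "gripper": 4}, {"x": 0, "y": 0, "z": -4, "wx": 0, "wy": 0, "wz": 0, "gripper": 4}, {"x": 0, "y": 0, "z": -2, "wx": 0, "wy": 0, "wz": 0, "gripper": 4}, {"x": 0, "y": 0, "z": 0, "wx": 0, "wy": 0, "wz": 0, "gripper": 4}, {"x": 0, "y": 0, "z": 0, "wx": 0, "wy": 0, "wz": 0, "gripper": 4}]}}

```text
time_s: 15.15
tool_pos: [0.592, -0.1362, 0.1799]
ee_rot: [-90.0, -0.0, -72.6]
ft_force: [-0.0, 0.9, -1.9]
width: 0.0141
```

```bash
python3 - <<'E'
from h import *
for n in ['wrist','side']: snap(n,n+'11')
o=robot.observe();print(o['tool_pos'],o['ee_rot'],o['ft_force'],o['wrist_torque'],o['width'])
f=lambda n,u,v,w,h:cv2.resize(cv2.imread(f'pics/{n}11.png')[v:v+h,u:u+w],(390,312),interpolation=cv2.INTER_CUBIC)
cv2.imwrite('pics/c11.png',cv2.convertScaleAbs(np.vstack([np.hstack([f('wrist',220,150,200,160),f('side',290,85,90,72)]),np.hstack([f('side',310,115,40,32),f('side',230,60,225,180)])]),alpha=1.7))
s=load('side11');print(proj(s,[.591,-.1358,.045]),proj(s,[.591,-.1358,.0275]),proj(s,[.591,-.1358,.01]))
E
```

```text
[ 0.59215034 -0.13621602  0.18008145] [-8.99788809e+01 -1.93943764e-02 -7.25906242e+01] [-0.06208461 -0.07454564 -1.0703116 ] [-0.05776485 -0.00316905  0.0104628 ] 0.01403578786990425
(np.float64(322.7192620681077), np.float64(131.910410624314)) (np.float64(322.57800503780703), np.float64(136.72207732964205)) (np.float64(322.4396366657514), np.float64(141.43571723211272))
```

View pics/c11.png

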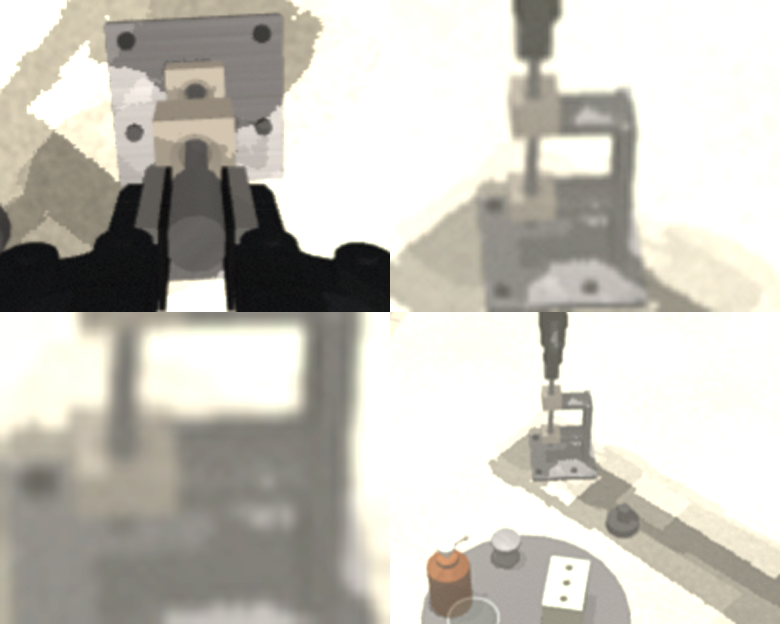

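```bash
python3 - <<'E'
from h import *
o=robot.observe();print(o['tool_pos'],o['qvel'].round(2),o['ft_force'],o['width'])
print(robot.close_job())
E
```

```text
[ 0.59215034 -0.13621602  0.18008145] [-0.04 -0.04  0.05 -0.07  0.02 -0.05] [-0.06208461 -0.07454564 -1.0703116 ] 0.01403578786990425
the job is handed in; nothing more can be done
None
```

I've handed the job in: the cap stands on the shelf and the gripper is holding the rod through both guides. It took about 15 s of the 67 s allowed.

**Cap:** I lifted it off by its knob and lowered it until it touched the shelf, at about (0.45, -0.03) m. The wrist read 9.6 N at contact. I then let go, and later pictures show it upright.

**Rod:** I took it out of the stand and threaded it straight down. The readings after each stage of the descent showed no resistance, with wrist forces under 2 N.

**Final hold:** The gripper was at (0.592, -0.136, 0.180) m, almost still, with the fingers on the rod's knob at 60 N.
- **Tip height:** This works out at about 26 mm above the shelf from the gripper height. I couldn't see the tip directly because the area under the lower guide was in shadow. The knob's position between the fingers hadn't changed, so the rod hadn't slipped.
- **Side position:** Before insertion, the cameras disagreed by up to 5 mm on the tip's sideways offset from the hole. A closer look just above the mouth showed it centred.

**Other objects:** The last picture shows the toothbrush stand upright and the pump and stopper standing. I didn't measure any of them, or check the tumbler and toilet brush holder, but nothing touched them that I noticed. My first two move calls were refused for missing values, so they moved nothing.

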